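Catch capacitors at the dead-man feeder

ROBOT

A 7-joint arm with a two-finger parallel gripper is mounted at the origin on the work surface. World frame = base frame: x ahead of the robot, y to its left, z up, the work surface at z = 0. Lengths are in m, angles in rad, forces in N, time in s.
With the tool pointing down it reaches from about 0.4 to 0.85 m from the base axis. Payload 4.5 kg.
Tool frame: the origin (TCP) lies on the centre line of the jaws, within the pads' length; the fingertips stand r.tips_ahead ahead of it and the grasp point (between the pads) is the TCP (r.tips_ahead is the distance from the TCP to the fingertips, in m); z points along the fingers, y is the direction in which the jaws open and shut (so a half turn about z gives the same grasp; the last joint's range is limited). The gripper opens to 88 mm and grips with 3 to 60 N. Pads are 18 mm wide; open, the fingers measure 123 mm over their backs; the gripper's body (75 mm by 187 mm) begins 45 mm behind the grasp point.
Start: joints at [1.253, 0.689, -0.195, 1.565, 0.157, 0.902, -0.215], TCP at [0.215, -0.587, 0.258] pointing down, gripper open.
Joint ranges: [-3.01, 3.01], [-0.46, 2.08], [-1.47, 1.51], [0.13, 2.56], [-1, 4.14], [0.04, 2.09], [-2.66, 2.66]. Speed limits (rad/s): [2.57, 2.57, 3.14, 3.14, 3.14, 3.14, 3.14].

INTERFACE

Orientations are given as a unit quaternion [x, y, z, w].
In Python, from plant import r gives the robot as it stands.
- The arm moves only by the shell command python3 -m inch 'ROWS' [FORCE]. ROWS is JSON, a list of rows, each a list of 5 numbers: the shift along the world's x, y, z in units of 25 mm (1.0 is 25 mm), then the turn about the world's z in units of 6 degrees (1.0 is 6 degrees), then the finger opening in mm, from 0 to 88.1. A call has 1 to 5 rows; each row shifts and turns the commanded pose from where the row before left it; what a row does not reach is not made up. A row lasts 1/10 s, in which the tool goes at most 50 mm and 8.59 degrees, less where a joint would pass 70% of its speed; a pose out of reach is approached as far as the arm can. A call is refused whole if a number of a shift passes 1 or a number of a turn 1, either way. A call with a gripper value outside its range is refused whole. The fingers move at their own pace and stop on an object; FORCE is the grip in N (left out, the last holds). Time passes only in rows, so rows that do not move let the fingers close. It gives the time, the measured TCP pose, the force and the opening at its end, in the units of the state.
- r.get_state(): the state, without advancing time (a new reading comes with each control period).
- r.snapshot(name): name is "scene" or "top"; returns a dict with "pixels" (480x640x3 uint8, red, green, blue), "range_z" (480x640 float32, m along the optical axis (not along the pixel's ray), 0 where there is no reading), "K" (3x3 intrinsics, pixels), "k1" (the pictures are not rectified: a ray, as slopes to the right and down, at radius r is drawn at 1 + k1 r^2 times it, then the intrinsics apply), "position" and "attitude" of the camera in the world. Camera axes: x right, y up, looking along -z (the intrinsics and any distortion apply to the point x, -y, -z); pixel columns grow to the right and rows downward; lengths in m; the calibration is good to about 2 mm. A picture is of the moment at which its call begins.
- r.finish_job(): hands the job in, once; it reports no verdict.
The state is a dict: "clock": time; "q": joint angles; "qd": joint speeds; "joint_torque": joint torques, N m; "tool_pos": TCP position; "eef_rot": TCP orientation; "contact_force": force on the tool from outside, world axes, zero at the start; "moment": the same for the moment, N m; "opening": opening from 0.0 (shut) to 1.0 (fully open).
Only numpy, scipy, OpenCV 4.12 (cv2) and the standard library are available. Lean on these libraries where they do the work, as an engineer would, in place of code of your own. Each camera call takes 0.05 s, during which the arm holds its last target. There are 200 camera calls.

TASK

Pick up the catch pan by its handle, bring it level under the feeder's chute and push the spring paddle in with the front of the pan so that the gate opens and all four capacitors slide into the pan. Keep the paddle pushed in about 15 mm (between 10 and 20 mm, so short of its stop) and finish like that: still holding the pan in the air against the paddle with the four capacitors in it. Do not push the other things on the bench about.

Things in the scene. Friction and masses are not known exactly. Their poses are not given: they have to be found in the camera images.
- feeder: fixed bench feeder, 255 mm tall: steep narrow aluminium chute on grey uprights, spring paddle below it. Origin on the table straight below the chute's lip; x points level from the lip into the feeder (capacitors slide towards -x), y along the paddle's width, z up. Base plate x 40 to 160 mm, 90 wide. Chute falls at 34 degrees, 27 mm wide inside
- gate (a joint): lift of the small gate plate across the chute's lower end, square to its floor, in m: 0 shut, always 2 x the paddle's travel; lifted over 17 mm it lets the capacitors out. It leans out to -x as it rises: at 40 mm lift its top is 45 mm ahead (-x) of the lip, 215 mm above the table
- chute_lip (a point): middle of the chute floor's lower edge, 150 mm above the table, at the feeder's x = y = 0; axes as the feeder's. The capacitors leave it at up to 0.8 m/s and land up to 70 mm ahead (-x) of it
- paddle_face (a point): middle of the paddle's front face: an upright plain steel plate 60 wide (y) x 30 high, 4 thick, on a 12 mm rod. At rest it is 15 mm behind the lip (feeder x = 15 mm) and 90 mm above the table (plate z 75 to 105 mm). It slides level along the feeder's +x when pushed and springs back
- paddle (a joint): travel of the paddle in m: 0 at rest, grows as it is pushed in, stop at 0.026 where the plate meets the dark spring barrel behind it. Spring: 2.1 N to start, 0.3 N more per mm (6.6 N at 15 mm)
- pan: loose aluminium catch pan, about 160 g: open box 100 long (x) x 90 wide (y) mm outside, walls 2.5, floor 3; front (+x) wall and sides 50 high, rear wall 60. A bar handle 14 wide, 16 high sticks out 100 mm from the rear wall along -x, its centre line 32 mm above the underside. Origin: centre of the underside, z up. Starts on the table, handle towards the robot
- pan_grip (a point): good grip point on the pan's handle: 115 mm behind (-x) the pan's origin, 32 mm above its underside; axes as the pan's
- capacitor1_mid (a point): centre of capacitor 1 of 4 (1 nearest the gate): can capacitor, dark plain cylinder 16 mm across, 20 long, 12 g, lying lengthwise in a row in the chute; its axes turn with it
- capacitor2_mid (a point): centre of capacitor 2 of 4 (1 nearest the gate): can capacitor, dark plain cylinder 16 mm across, 20 long, 12 g, lying lengthwise in a row in the chute; its axes turn with it
- capacitor3_mid (a point): centre of capacitor 3 of 4 (1 nearest the gate): can capacitor, dark plain cylinder 16 mm across, 20 long, 12 g, lying lengthwise in a row in the chute; its axes turn with it
- capacitor4_mid (a point): centre of capacitor 4 of 4 (1 nearest the gate): can capacitor, dark plain cylinder 16 mm across, 20 long, 12 g, lying lengthwise in a row in the chute; its axes turn with it
- multimeter: hand multimeter, 150x75x34 mm, lying flat; origin at the centre of its underside; bystander
- screwdriver: screwdriver, 170 mm long, lying down; origin at its lowest, near its middle; bystander
- solder_reel: metal solder reel, 48 mm across, 34 mm high; origin at the centre of its underside; bystander
- heatsink: finned heat sink, 60x50x31 mm; origin at the centre of its underside; bystander
- flux_jar: small jar, 50 mm across, 60 mm high; origin at the centre of its underside; bystander

How it is judged:
By the outcome, as a careful person would: the job done as asked, in the order asked, and still so for the second after the job is handed in, while the arm keeps its last pose, push and grip.
It also fails if it takes over 38 s, if anything falls off the work surface, if the arm or the gripper's body presses on something with over 40 N, if the wrist force passes 120 N, or if a joint passes its speed limit or range.

## Working session

There is one attempt and no reset: what is moved stays moved. The work goes in short steps, Python scripts to look and compute and a shell command to move; the robot and the scene stay as the last step left them, time stands still between calls to the robot, and variables do not carry over. Pictures are saved under pics/ and viewed, about 8 in all and at most 12, crops included, and the job is handed in when it is done.

```bash
mkdir -p pics; ls
cat > h.py <<'E'
import numpy as np, cv2
from plant import r
from scipy.spatial.transform import Rotation as R
def snap(name, fn=None):
    s=r.snapshot(name)
    if fn: cv2.imwrite('pics/'+fn, s['pixels'][:,:,::-1])
    np.savez('last_%s.npz'%name, **{k:np.asarray(v) for k,v in s.items()})
    return s
def load(name): return dict(np.load('last_%s.npz'%name))
def cloud(s):
    K=np.array(s['K']); z=s['range_z']; h,w=z.shape
    u,v=np.meshgrid(np.arange(w),np.arange(h))
    p=np.stack([u,v],-1).reshape(-1,1,2).astype(float)
    k1=float(s['k1'])
    n=cv2.undistortPoints(p,K,np.array([k1,0,0,0.])).reshape(h,w,2)
    c=np.stack([n[...,0]*z,-n[...,1]*z,-z],-1)
    a=np.array(s['attitude'])
    M=a if a.shape==(3,3) else R.from_quat(a).as_matrix()
    P=c@M.T+np.array(s['position']); P[z==0]=np.nan
    return P
E
python3 - <<'E'
from h import *
for n in ('scene','top'):
    s=snap(n,n+'0.png'); print(n,s['K'],s['k1'],s['position'],s['attitude'])
print(r.get_state(), r.tips_ahead)
E
```

```text
pics
scene [[570.50698997   0.         321.03732715]
 [  0.         570.50698997 231.53292458]
 [  0.           0.           1.        ]] -0.09353027620615476 [1.73618261 0.08723542 1.19301519] [0.27379173 0.29819271 0.66322989 0.62948019]
top [[514.51776262   0.         318.88174758]
 [  0.         514.51776262 243.99928763]
 [  0.           0.           1.        ]] -0.05850863153710297 [0.40274585 0.00873322 1.21063353] [ 0.05870754 -0.0717402  -0.70126473  0.70684832]
{'clock': 0.1, 'q': array([ 1.25281107,  0.68988868, -0.19455929,  1.56619891,  0.15731599,
        0.90248277, -0.21510938]), 'qd': array([ 0.00089253,  0.00043026, -0.00069953, -0.00182587,  0.00062739,
       -0.00092514,  0.00078642]), 'joint_torque': array([-3.57663448e-03, -5.28500962e+01, -1.27127722e+00, -1.53837740e+01,
       -5.24786662e-02,  2.10227081e-03,  7.93014124e-05]), 'tool_pos': array([ 0.21516236, -0.58625268,  0.25700929]), 'eef_rot': array([ 9.84561494e-01,  1.75037249e-01, -1.87667971e-04, -7.68989977e-04]), 'contact_force': array([0.70527224, 0.0865383 , 0.10581951]), 'moment': array([ 0.02209386, -0.00136147, -0.03614369]), 'opening': 0.9977516183536835} 0.019
```

View pics/scene0.png

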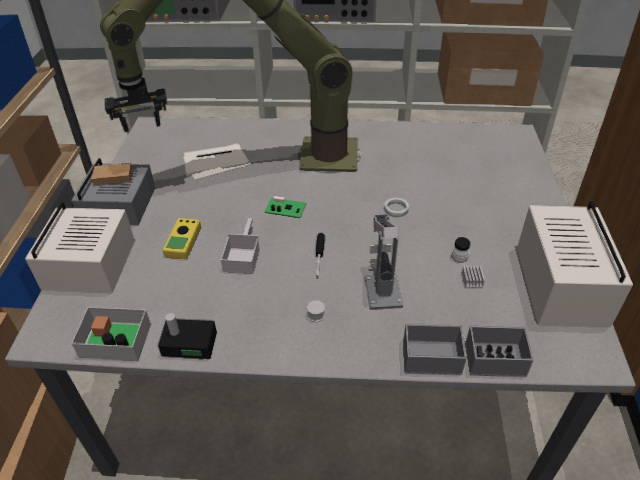

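View pics/top0.png

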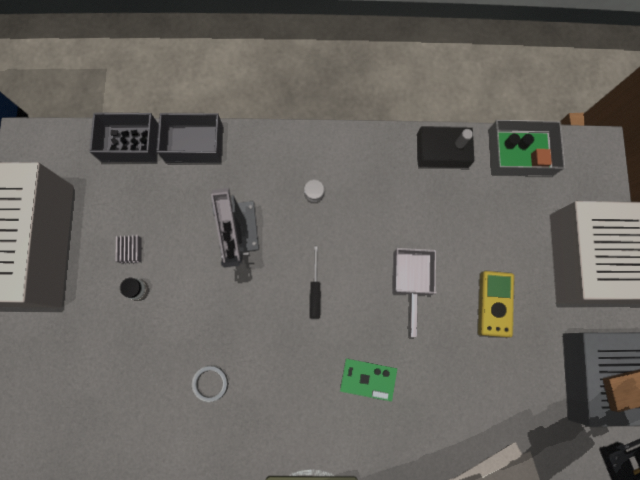

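The scene view shows the feeder near (385,265), the pan near (240,250) with its handle towards the robot, and the meter on its left at (182,238). In the top view, where up is +x, the pan is at (415,271), its handle end at (413,337), and the feeder's lip/gate end at about (238,262).

Run:
```python
from h import *
s=load('top'); P=cloud(s)
def box(u0,u1,v0,v1,zmin,zmax=1):
    q=P[v0:v1,u0:u1].reshape(-1,3); return q[(q[:,2]>zmin)&(q[:,2]<zmax)]
tab=P[380:470,100:180].reshape(-1,3); print('table z',np.nanmedian(tab[:,2]), np.nanmedian(P[200:240,270:300,2]))
pan=box(380,445,240,345,0.015)
h=box(400,425,303,338,0.02); print('handle',h.mean(0),h.min(0),h.max(0),len(h))
w=np.linalg.svd(h[:,:2]-h[:,:2].mean(0))[2][0]; print('handle dir deg',np.degrees(np.arctan2(w[1],w[0])))
b=box(385,445,240,300,0.025); 
rect=cv2.minAreaRect(b[:,:2].astype(np.float32)); print('pan rim rect',rect)
for n,a in dict(meter=(475,520,265,342,.01),reel=(300,328,175,205,.015),flux=(115,150,273,302,.02),hs=(112,145,232,266,.01),sd=(305,325,245,322,.008)).items():
    q=box(*a); print(n,q[:,:].min(0).round(3),q.max(0).round(3))
f=box(205,262,185,290,.02); print('feeder',f.min(0).round(3),f.max(0).round(3))
im=s['pixels'][175:300,180:280,::-1]; im=cv2.resize(im,None,fx=4.8,fy=4.8,interpolation=cv2.INTER_CUBIC)
s2=load('scene'); im2=s2['pixels'][205:315,350:420,::-1]; im2=cv2.resize(im2,None,fx=4.2,fy=5.454545*1.0,interpolation=cv2.INTER_CUBIC)
cv2.imwrite('pics/crop.png',np.hstack([im,im2]))
print(im.shape,im2.shape)
# height map of feeder, every 4 px
np.set_printoptions(linewidth=200)
print((P[185:290:5,205:262:4,2]*1000).round(0))
```

```text
table z 0.0010113998795255874 0.0006007548700107668
handle [ 0.44965926 -0.2269486   0.03947811] [ 0.41247031 -0.23508962  0.02622034] [ 0.48777124 -0.21996991  0.04568477] 236
handle dir deg 178.36576578557353
pan rim rect ((0.5538193583488464, -0.23293137550354004), (0.09199116379022598, 0.11667601019144058), 87.5908432006836)
meter [ 0.41  -0.472  0.01 ] [ 0.566 -0.383  0.044]
reel [ 0.732 -0.021  0.029] [0.779 0.024 0.042]
flux [0.491 0.386 0.021] [0.54  0.435 0.066]
hs [0.579 0.409 0.01 ] [0.64  0.464 0.04 ]
sd [ 0.454 -0.016  0.008] [0.622 0.01  0.033]
feeder [0.548 0.143 0.02 ] [0.696 0.205 0.259]
(600, 480, 3) (600, 294, 3)
[[  1.   4.  -1.   3.  -2.   3.  -0.   0.   0.  -1.  -1.   5.  -3.   1.   1.]
 [  5.  -1. 234. 240. 241. 248. 236.   2.   3.  -0.  -1.   1.  -1.  -3.   3.]
 [  1.  -1. 249. 230. 233. 229. 247.  -2.   2.   1.   2.  -1.  -0.   4.  -3.]
 [  5.  -0. 248. 223. 223. 223. 246. 217.   5.   3.  -1.   1.   3.   1.   4.]
 [ -2.   1. 244. 221. 220. 216. 239. 218. 174.  15.  14.  14.  12.   1.   1.]
 [ -2.  -0. 217. 215. 211. 209. 215. 217. 182. 102.  10.  10.  15.   4
[... 478 characters left out ...]
 -1.   2.   5.   4. 196. 170. 186. 184. 192.  11.  13.  11.  12.  14.  -2.]
 [ -3.   1.  -2.  -2.  18. 162. 181. 174. 190.  13.  nan   7.   1.  -1.   4.]
 [  0.   4.  -4.  -1.  -0. 166. 173. 175. 158. 157.  84.  81.   4.   3.   3.]
 [  6.   3.  -3.   1.   2. 166. 175. 175. 186.  -1.   2.   3.   2.   2.  -1.]
 [ -5.  -0.   2.   6.   2. 186. 182. 181. 184.   2.  -3.   2.  -2.  -3.   3.]
 [  2.   1.  -0.   3.  -1.   5.   4.   4.  -1.   4.   2.  -5.  -0.  -3.   1.]
 [  0.   3.  -2.   3.  -2.   4.   1.  -1.   1.   1.   1.  -0.  -0.   1.  -0.]
 [ -2.  -1.   1.  -0.   3.   1.  -1.   4.  -1.   3.   0.  -1.  -2.   5.  -1.]
 [ -4.   0.   1.   1.  -1.   3.  -2.   4.  -2.  -4.  -2.  -2.   2.   1.   0.]]
```

View pics/crop.png

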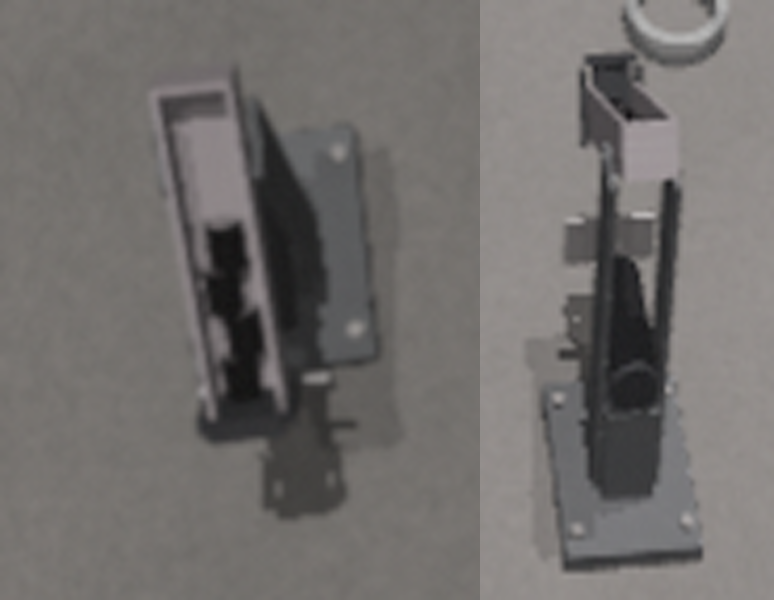

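The crop shows the chute falling towards −x (down in the top view) with four dark capacitors, the gate at crop (240,420), the paddle's edge at (318,378), and the base plate's right side. I'll fit the feeder yaw and pan pose from the depth data.

Run:
```python
from h import *
T=load('top'); S=load('scene'); Pt=cloud(T); Ps=cloud(S)
def sel(P,x0,x1,y0,y1,z0,z1):
    q=P.reshape(-1,3); return q[(q[:,0]>x0)&(q[:,0]<x1)&(q[:,1]>y0)&(q[:,1]<y1)&(q[:,2]>z0)&(q[:,2]<z1)]
print('scene table', np.nanmedian(Ps[250:290,420:450,2]))
for n,P in (('top',Pt),('scene',Ps)):
    b=sel(P,.5,.8,.05,.3,.008,.018); print(n,'base',len(b),cv2.minAreaRect(b[:,:2].astype(np.float32)))
    f=sel(P,.5,.8,.05,.3,.15,.27); print(n,'high',len(f),f.min(0).round(3),f.max(0).round(3))
    # per-x slices of high points: y mid
    ys=[]
    for x in np.arange(.54,.72,.012):
        q=f[abs(f[:,0]-x)<.006]
        if len(q)>4: ys.append((x,*np.percentile(q[:,1],[3,97]))); 
    ys=np.array(ys); print(ys.round(3).tolist())
    m=ys[:,1:].mean(1); c=np.polyfit(ys[:,0],m,1); print('yaw',np.degrees(np.arctan(c[0])),'y at .58',np.polyval(c,.58))
p=sel(Ps,.54,.66,.1,.25,.072,.108); print('paddle-height pts scene',len(p)); 
print(p[np.argsort(p[:,1])][::6].round(3).tolist())
# pan
for n,P in (('top',Pt),('scene',Ps)):
    h=sel(P,.38,.49,-.27,-.19,.02,.06); a=sel(P,.38,.66,-.31,-.16,.02,.08)
    v=np.median(h[:,1]); c=np.polyfit(h[:,0],h[:,1],1)
    b=sel(P,.50,.66,-.31,-.16,.03,.08)
    print(n,'handle x range',np.percentile(h[:,0],[0,1]),'yaw',np.degrees(np.arctan(c[0])),'y@.44',np.polyval(c,.44),'ztop',np.percentile(h[:,2],[50,90]),'rect',cv2.minAreaRect(b[:,:2].astype(np.float32)),b.min(0),b.max(0))
```

```text
scene table -0.00101050981414752
top base 649 ((0.6452325582504272, 0.17326094210147858), (0.2599514424800873, 0.23508098721504211), 1.2558245658874512)
top high 1574 [0.548 0.149 0.15 ] [0.696 0.205 0.259]
[[0.552, 0.151, 0.186], [0.564, 0.15, 0.188], [0.576, 0.152, 0.185], [0.588, 0.155, 0.187], [0.6, 0.156, 0.188], [0.612, 0.158, 0.191], [0.624, 0.159, 0.192], [0.636, 0.161, 0.193], [0.648, 0.158, 0.2], [0.66, 0.158, 0.197], [0.672, 0.16, 0.199], [0.684, 0.161, 0.198], [0.696, 0.168, 0.199]]
yaw 5.858076567228114 y at .58 0.17049006061434635
scene base 606 ((0.6621517539024353, 0.1964910477399826), (0.13762713968753815, 0.1232934519648552), 5.535758972167969)
scene high 590 [0.551 0.148 0.151] [0.697 0.207 0.258]
[[0.552, 0.15, 0.181], [0.564, 0.149, 0.186], [0.576, 0.149, 0.184], [0.588, 0.153, 0.187], [0.6, 0.156, 0.19], [0.612, 0.157, 0.19], [0.624, 0.159, 0.191], [0.636, 0.161, 0.193], [0.648, 0.159, 0.199], [0.66, 0.159, 0.2], [0.672, 0.16, 0.204], [0.684, 0.162, 0.205], [0.696, 0.165, 0.201]]
yaw 7.569957092247135 y at .58 0.16907522472402176
paddle-height pts scene 227
[[0.
[... 770 characters left out ...]
195, 0.077], [0.585, 0.197, 0.091], [0.583, 0.198, 0.078], [0.583, 0.2, 0.09]]
top handle x range [0.41247031 0.4124919 ] yaw -1.5439245163244635 y@.44 -0.2266820098818002 ztop [0.0402357  0.04343054] rect ((0.5559211373329163, -0.2330491840839386), (0.09197642654180527, 0.11177670210599899), 87.4685287475586) [ 0.5003043  -0.28031677  0.03010726] [ 0.61257385 -0.18531799  0.06513727]
scene handle x range [0.41050904 0.4112432 ] yaw -2.9982986254269206 y@.44 -0.22417325631718152 ztop [0.03688756 0.04207944] rect ((0.5619006156921387, -0.23096273839473724), (0.0933108851313591, 0.11081787198781967), 87.64104461669922) [ 0.50484156 -0.27895802  0.03003256] [ 0.61856881 -0.18375926  0.06460098]
```

```bash
python3 -m inch '[[0.6,1,0,-0.8,88],[0.6,1,0,-0.8,88],[0.6,1,0,-0.8,88],[0.6,1,0,-0.8,88],[0.6,1,0,-0.6,88]]' 60
python3 - <<'E'
from h import *
def rayz(s,u,v,z):
    n=cv2.undistortPoints(np.array([[[u,v]]],float),s['K'],np.array([float(s['k1']),0,0,0])).ravel()
    d=R.from_quat(s['attitude']).as_matrix()@np.array([n[0],-n[1],-1]); p=s['position']; return (p+d*(z-p[2])/d[2])[:2].round(4)
T=load('top');S=load('scene')
for c in [(352,122),(377,352),(320,358)]: print('top base',rayz(T,180+c[0]/4.8,175+c[1]/4.8,.012))
for c in [(563,557),(702,547),(545,388)]: print('scene base',rayz(S,350+(c[0]-480)/4.2,205+c[1]/5.4545,.012))
E
```

```text
clock: 0.6
tool_pos: [0.2907, -0.4605, 0.2574]
eef_rot: [1.0, -0.025, -0.0, -0.0]
contact_force: [-0.3, 0.0, 0.1]
opening: 0.997
top base [0.732  0.1456]
top base [0.615  0.1298]
top base [0.6118 0.1577]
scene base [0.7347 0.1462]
scene base [0.7243 0.2355]
scene base [0.6208 0.1346]
```

```bash
python3 -m inch '[[0.65,1,-0.4,0,88],[0.65,1,-0.4,0,88],[0.65,1,-0.4,0,88],[0.65,1,-0.4,0,88],[0.65,1,-0.4,0,88]]'; python3 -m inch '[[0.8,1,-0.8,0,88],[0.8,1,-0.8,0,88],[0.8,1,-0.8,0,88],[0.8,1,-0.8,0,88],[0,0.33,-0.8,0,88]]'; python3 -m inch '[[0,0,0,0,88],[0,0,0,0,88]]'
python3 - <<'E'
from h import *
s=snap('top'); im=s['pixels'][225:375,350:500,::-1]
cv2.imwrite('pics/a1.png',cv2.resize(im,None,fx=4,fy=4,interpolation=cv2.INTER_CUBIC))
st=r.get_state(); print(st['tool_pos'],st['eef_rot'],st['clock'])
E
```

```text
clock: 1.1
tool_pos: [0.3721, -0.3356, 0.2072]
eef_rot: [1.0, -0.023, -0.0, -0.0]
contact_force: [0.3, -0.3, -0.1]
opening: 1.002
clock: 1.6
tool_pos: [0.4554, -0.2247, 0.1067]
eef_rot: [1.0, -0.02, 0.002, -0.001]
contact_force: [0.2, -0.5, 0.5]
opening: 1.0
clock: 1.8
tool_pos: [0.451, -0.229, 0.1077]
eef_rot: [1.0, -0.023, -0.001, 0.0]
contact_force: [-0.5, -0.2, -0.5]
opening: 0.997
[ 0.45127532 -0.22975243  0.10830235] [ 9.99714603e-01 -2.38830400e-02  1.93986914e-05  5.58731190e-04] 1.85
```

View pics/a1.png

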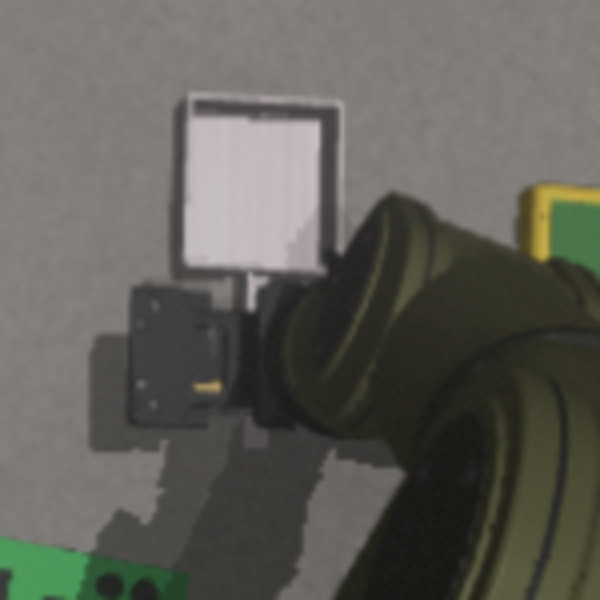

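The crop shows the gripper above the handle: the handle leaves the rear wall at (255,285) between the jaws and its end shows at (256,437). The pan is undisturbed, so I'll go down and grip.

```bash
python3 -m inch '[[0,0.08,-0.8,0,88],[0,0,-0.8,0,88],[0,0,-0.8,0,88],[0,0,-0.6,0,88],[0,0,0,0,60]]'; python3 -m inch '[[0,0,0,0,30],[0,0,0,0,5],[0,0,0,0,5],[0,0,0,0,5],[0,0,0,0,5]]' 60;python3 -m inch '[[0,0,0,0,5],[0,0,0,0,5],[0,0,0,0,5]]' 60
```

```text
clock: 2.35
tool_pos: [0.4509, -0.2272, 0.032]
eef_rot: [1.0, -0.024, -0.001, -0.0]
contact_force: [-0.4, -0.4, 1.1]
opening: 0.933
clock: 2.85
tool_pos: [0.4518, -0.2265, 0.0331]
eef_rot: [1.0, -0.023, 0.0, 0.0]
contact_force: [-0.1, 0.3, 0.5]
opening: 0.476
clock: 3.15
tool_pos: [0.4516, -0.2265, 0.0327]
eef_rot: [1.0, -0.023, -0.0, 0.0]
contact_force: [-0.1, -0.4, 0.1]
opening: 0.206
```

```bash
python3 -m inch '[[0,0,0,0,5],[0,0,0,0,5],[0,0,0,0,5],[0,0,0,0,5]]' 60; python3 -m inch '[[0,0,0.3,0,5],[0,0,0.6,0,5],[0,0,0.6,0,5],[0,0,0.6,0,5],[0,0,0.6,0,5]]'; python3 -m inch '[[0,0,0.6,0,5],[0,0,0.3,0,5],[0,0,0,0,5],[0,0,0,0,5]]'
python3 - <<'E'
from h import *
s=snap('scene'); P=cloud(s); st=r.get_state(); print(st['tool_pos'],st['opening'],st['contact_force'],st['clock'])
im=s['pixels'][180:300,170:330,::-1]
cv2.imwrite('pics/a2.png',cv2.resize(im,None,fx=4,fy=4,interpolation=cv2.INTER_CUBIC))
for n,P in (('scene',P),('top',cloud(snap('top')))):
    q=P.reshape(-1,3); q=q[(q[:,0]>.48)&(q[:,0]<.65)&(q[:,1]>-.31)&(q[:,1]<-.16)&(q[:,2]>.06)&(q[:,2]<.2)]
    for x in np.arange(.5,.64,.01):
        w=q[abs(q[:,0]-x)<.005]; 
        if len(w)>5: print(n,x.round(3),len(w),np.percentile(w[:,2],[5,50,97]).round(4))
    b=q[(q[:,0]>.51)]; print(cv2.minAreaRect(b[:,:2].astype(np.float32)))
E
```

```text
clock: 3.55
tool_pos: [0.4516, -0.2267, 0.0327]
eef_rot: [1.0, -0.023, -0.0, 0.0]
contact_force: [-0.3, -1.2, 0.6]
opening: 0.145
clock: 4.05
tool_pos: [0.4511, -0.2259, 0.101]
eef_rot: [1.0, -0.023, -0.001, -0.0]
contact_force: [0.7, -0.3, -2.2]
opening: 0.152
clock: 4.45
tool_pos: [0.4514, -0.2262, 0.1225]
eef_rot: [1.0, -0.023, -0.0, -0.0]
contact_force: [-0.2, 0.4, -2.4]
opening: 0.147
[ 0.45119009 -0.2261908   0.12224474] 0.14479131149632857 [-0.21971361 -0.37914265 -2.37429106] 4.5
scene 0.51 310 [0.0896 0.1179 0.1466]
scene 0.52 214 [0.0886 0.1165 0.148 ]
scene 0.53 89 [0.0866 0.0927 0.1352]
scene 0.54 85 [0.0862 0.0914 0.1364]
scene 0.55 89 [0.0857 0.0922 0.1354]
scene 0.56 71 [0.088  0.0932 0.1361]
scene 0.57 24 [0.094  0.1221 0.1408]
scene 0.58 32 [0.0915 0.1201 0.1387]
scene 0.59 23 [0.0978 0.1261 0.1361]
scene 0.6 35 [0.0887 0.1126 0.1354]
scene 0.61 369 [0.0884 0.1116 0.1353]
scene 0.62 54 [0.093  0.1208 0.1387]
((0.5629062652587891, -0.22912751138210297), (0.0941096767783165, 0.11043255031108856), 86.0550308227539)
top 0.5 21 [0.1164 0.1281 0.1334]
top 0.51 157 [0.0931 0.1286 0.1504]
top 0.52 94 [0.0896 0.0929 0.149 ]
top 0.53 180 [0.0885 0.0921 0.1365]
top 0.54 213 [0.0882 0.0919 0.1375]
top 0.55 202 [0.0881 0.0923 0.1386]
top 0.56 219 [0.0885 0.092  0.1371]
top 0.57 207 [0.088  0.0923 0.1391]
top 0.58 204 [0.0873 0.0915 0.1385]
top 0.59 208 [0.0873 0.0911 0.1371]
top 0.6 191 [0.087  0.0912 0.1366]
top 0.61 250 [0.0887 0.1103 0.1384]
((0.5601696968078613, -0.2315451055765152), (0.09237145632505417, 0.10056784003973007), 86.8331069946289)
```

View pics/a2.png

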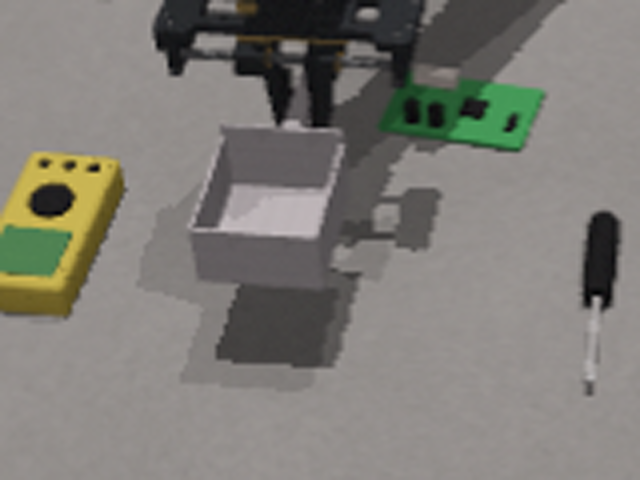

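The crop shows the pan lifted level by its handle, with a clean shadow underneath and the bystanders untouched. The depth along the pan floor gives about 0.8° of nose-down tilt. Next I carry it to a point in front of the paddle.

```bash
python3 -m inch '[[-0.3,0.3,0,0.2,5],[-0.4,0.7,0,0.4,5],[-0.4,0.8,0,0.4,5],[-0.4,0.8,0,0.4,5],[-0.4,0.8,0,0.2,5]]'; python3 -m inch '[[-0.2,0.8,0,0,5],[0,0.8,0,0,5],[0,0.8,0,0,5],[0,0.8,0,0,5],[0,0.8,0,0,5]]'; python3 -m inch '[[0,0.8,0,0,5],[0,0.8,0,0,5],[0,0.8,0,0,5],[0,0.8,0,0,5],[0,0.8,0,0,5]]'; python3 -m inch '[[0,0.8,-0.2,0,5],[0,0.8,-0.3,0,5],[0,0.7,-0.3,0,5],[0,0.3,-0.1,0,5],[0,0,0,0,5]]'
```

```text
clock: 5.05
tool_pos: [0.4028, -0.1402, 0.1225]
eef_rot: [0.998, 0.062, -0.001, -0.0]
contact_force: [-0.2, 0.3, -2.1]
opening: 0.147
clock: 5.55
tool_pos: [0.3982, -0.0404, 0.1226]
eef_rot: [0.998, 0.061, -0.001, -0.0]
contact_force: [-0.2, -0.8, -2.3]
opening: 0.149
clock: 6.05
tool_pos: [0.3981, 0.0595, 0.1225]
eef_rot: [0.998, 0.061, -0.001, 0.0]
contact_force: [-0.4, -0.4, -2.5]
opening: 0.147
clock: 6.55
tool_pos: [0.3984, 0.1244, 0.0999]
eef_rot: [0.998, 0.062, -0.001, -0.0]
contact_force: [-0.1, -1.0, -2.7]
opening: 0.149
```

```bash
python3 -m inch '[[0,0.5,0,0,5],[0,0.5,0,0,5],[0,0,0,0,5],[0,0,0,0,5]]'
python3 - <<'E'
from h import *
s=snap('top'); t=snap('scene'); st=r.get_state(); print(st['tool_pos'],st['eef_rot'],st['clock'])
a=cv2.resize(s['pixels'][200:340,180:280,::-1],None,fx=4,fy=4,interpolation=cv2.INTER_CUBIC)
b=cv2.resize(t['pixels'][200:312,340:420,::-1],None,fx=5,fy=5,interpolation=cv2.INTER_CUBIC)
cv2.imwrite('pics/a3.png',np.hstack([a,b]))
c,sn=np.cos(np.radians(7.2)),np.sin(np.radians(7.2))
for n,P in (('scene',cloud(t)),('top',cloud(s))):
    q=P.reshape(-1,3)-[.569,.171,0]; q=np.stack([q[:,0]*c+q[:,1]*sn,-q[:,0]*sn+q[:,1]*c,q[:,2]],1)
    w=q[(abs(q[:,1])<.065)&(q[:,0]>-.14)&(q[:,0]<.01)&(q[:,2]>.05)&(q[:,2]<.137)]
    w2=w[w[:,0]>-.11]; print(n,'pan feeder-frame rect',cv2.minAreaRect(w2[:,:2].astype(np.float32)),np.percentile(w2,[2,98],axis=0).round(4).tolist())
    for x0 in (-.10,-.08,-.06,-.04): 
        f=w[(abs(w[:,0]-x0)<.01)&(abs(w[:,1])<.03)]; print(x0,len(f),np.median(f[:,2]).round(4) if len(f) else '')
    g=q[(abs(q[:,1])<.06)&(q[:,0]>.005)&(q[:,0]<.03)&(q[:,2]>.072)&(q[:,2]<.108)]
    if len(g)>10: print(n,'paddle',len(g),np.percentile(g,[3,50,97],axis=0).round(4).tolist(), 'slope deg',np.degrees(np.arctan(np.polyfit(g[:,1],g[:,0],1)[0])))
E
```

```text
clock: 6.95
tool_pos: [0.399, 0.1473, 0.1005]
eef_rot: [0.998, 0.06, -0.0, 0.0]
contact_force: [0.1, -0.4, -2.0]
opening: 0.147
[0.39899807 0.14709312 0.10039135] [ 9.98211967e-01  5.97709329e-02 -1.78546218e-04  5.22032148e-04] 7.05
scene pan feeder-frame rect ((-0.05803275108337402, -0.002921387553215027), (0.08841489255428314, 0.10475103557109833), 89.29432678222656) [[-0.1096, -0.047, 0.0649], [-0.0078, 0.0394, 0.1271]]
-0.1 163 0.1054
-0.08 41 0.0689
-0.06 18 0.069
-0.04 0 
scene paddle 124 [[0.0138, -0.0288, 0.0771], [0.0181, 0.0065, 0.0922], [0.0234, 0.0272, 0.1057]] slope deg 0.5444979769784619
top pan feeder-frame rect ((-0.06033000349998474, -0.003413759171962738), (0.08914579451084137, 0.09958099573850632), 89.1650619506836) [[-0.104, -0.0477, 0.0654], [-0.0127, 0.0391, 0.1193]]
-0.1 163 0.0708
-0.08 241 0.0703
-0.06 241 0.0696
-0.04 240 0.0695
top paddle 29 [[0.0143, -0.0302, 0.0783], [0.0153, -0.023, 0.1008], [0.018, 0.0266, 0.1064]] slope deg 1.008512871414098
```

View pics/a3.png

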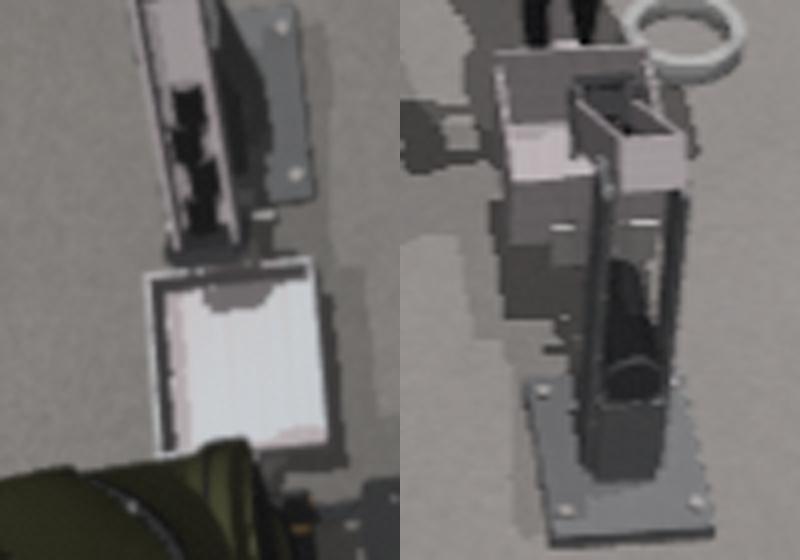

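The top crop shows the pan square to the chute and just under the gate, its front wall at about (230,268). The right crop shows the paddle plate behind the upright, with the front wall still short of it. In the feeder frame the pan is 3.5 mm to −y and 0.8° off; I'll trim that and advance 20 mm, then feel for contact.

```bash
python3 -m inch '[[0,0.08,0,0.13,5],[0.2,0.025,0,0,5],[0.2,0.025,0,0,5],[0.2,0.025,0,0,5],[0.2,0.025,0,0,5]]'; python3 -m inch '[[0,0,0,0,5],[0,0,0,0,5]]'; for i in 1; do python3 -m inch '[[0.1,0.0125,0,0,5],[0,0,0,0,5]]'; done;  python3 -m inch '[[0.1,0.0125,0,0,5],[0,0,0,0,5]]'; python3 -m inch '[[0.1,0.0125,0,0,5],[0,0,0,0,5]]'; python3 -m inch '[[0.1,0.0125,0,0,5],[0,0,0,0,5]]'
```

```text
clock: 7.55
tool_pos: [0.4198, 0.153, 0.1002]
eef_rot: [0.998, 0.067, 0.0, 0.0]
contact_force: [-0.7, 0.0, -2.0]
opening: 0.145
clock: 7.75
tool_pos: [0.4191, 0.153, 0.1002]
eef_rot: [0.998, 0.067, -0.0, 0.0]
contact_force: [-0.2, -1.2, -2.1]
opening: 0.153
clock: 7.95
tool_pos: [0.4219, 0.1534, 0.1002]
eef_rot: [0.998, 0.067, 0.0, 0.0]
contact_force: [0.1, 0.8, -2.0]
opening: 0.151
clock: 8.15
tool_pos: [0.4238, 0.1535, 0.1002]
eef_rot: [0.998, 0.068, -0.0, 0.0]
contact_force: [-1.3, -0.4, -1.8]
opening: 0.15
clock: 8.35
tool_pos: [0.4256, 0.1537, 0.1001]
eef_rot: [0.998, 0.068, -0.001, 0.0]
contact_force: [-2.7, 0.5, -1.0]
opening: 0.151
clock: 8.55
tool_pos: [0.4285, 0.1541, 0.1001]
eef_rot: [0.998, 0.068, -0.001, 0.0]
contact_force: [-3.9, -0.7, -2.6]
opening: 0.151
```

Contact came at about TCP x = 0.424, so travel is now about 4.5 mm. Pushing 10 mm further.

```bash
python3 -m inch '[[0.14,0.0175,0,0,5],[0.14,0.0175,0,0,5],[0.13,0.016,0,0,5],[0,0,0,0,5],[0,0,0,0,5]]'; python3 -m inch '[[0,0,0,0,5],[0,0,0,0,5],[0,0,0,0,5],[0,0,0,0,5],[0,0,0,0,5]]'
python3 - <<'E'
from h import *
s=snap('top'); t=snap('scene'); st=r.get_state(); print(st['tool_pos'],st['eef_rot'],st['clock'],st['contact_force'])
a=cv2.resize(s['pixels'][200:340,180:280,::-1],None,fx=4,fy=4,interpolation=cv2.INTER_CUBIC)
b=cv2.resize(t['pixels'][200:312,340:420,::-1],None,fx=5,fy=5,interpolation=cv2.INTER_CUBIC)
cv2.imwrite('pics/a4.png',np.hstack([a,b]))
c,sn=np.cos(np.radians(7.2)),np.sin(np.radians(7.2))
for n,P in (('scene',cloud(t)),('top',cloud(s))):
    q=P.reshape(-1,3)-[.569,.171,0]; q=np.stack([q[:,0]*c+q[:,1]*sn,-q[:,0]*sn+q[:,1]*c,q[:,2]],1)
    w=q[(abs(q[:,1])<.065)&(q[:,0]>-.075)&(q[:,0]<.045)&(q[:,2]>.05)&(q[:,2]<.137)]
    print(n,'pan',cv2.minAreaRect(w[:,:2].astype(np.float32)),np.percentile(w,[2,98],axis=0).round(4).tolist())
    g=q[(abs(q[:,1])<.04)&(q[:,0]>.02)&(q[:,0]<.045)&(q[:,2]>.075)&(q[:,2]<.105)]
    print('paddle+',len(g),np.percentile(g,[3,50,97],axis=0).round(4).tolist() if len(g) else '')
    h=q[(abs(q[:,1])<.025)&(q[:,0]>-.08)&(q[:,0]<.01)&(q[:,2]>.14)]; print('gate max z',np.percentile(h[:,2],[97,100]),h[:,0].min())
    for x0 in (-.06,-.04,-.02): 
        f=w[(abs(w[:,0]-x0)<.01)&(abs(w[:,1])<.04)]; print(x0,len(f),np.percentile(f[:,2],[20,50,90]).round(4) if len(f) else '')
E
```

```text
clock: 9.05
tool_pos: [0.4369, 0.155, 0.0999]
eef_rot: [0.998, 0.068, -0.003, 0.0]
contact_force: [-5.7, -0.2, -2.4]
opening: 0.15
clock: 9.55
tool_pos: [0.4369, 0.155, 0.0999]
eef_rot: [0.998, 0.068, -0.003, 0.001]
contact_force: [-6.5, -1.7, -2.2]
opening: 0.154
[0.43687985 0.15502867 0.09987092] [ 9.97700609e-01  6.77215104e-02 -2.65505908e-03  4.91934109e-04] 9.65 [-6.45344188 -0.54727957 -2.74613122]
scene pan ((-0.01914890855550766, 0.0016670860350131989), (0.11143628507852554, 0.08812534064054489), 0.613732635974884) [[-0.0733, -0.0418, 0.0638], [0.0342, 0.044, 0.1247]]
paddle+ 141 [[0.0243, -0.0393, 0.0777], [0.03, -0.0155, 0.0953], [0.0353, 0.0272, 0.1046]]
gate max z [0.2080537  0.21042374] -0.032935504126378516
-0.06 123 [0.0847 0.1059 0.1236]
-0.04 141 [0.0655 0.0695 0.0855]
-0.02 36 [0.0656 0.0687 0.0893]
top pan ((-0.014410939067602158, 0.0010394901037216187), (0.08893867582082748, 0.11835594475269318), 89.72480010986328) [[-0.0726, -0.043, 0.0653], [0.0267, 0.0437, 0.1198]]
paddle+ 57 [[0.0243, -0.0356, 0.0773], [0.0253, -0.0151, 0.0928], [0.0439, 0.0368, 0.1044]]
gate max z [0.21026272 0.21391047] -0.03568596197539709
-0.06 107 [0.0688 0.0742 0.0915]
-0.04 250 [0.0686 0.0713 0.0879]
-0.02 256 [0.0671 0.0694 0.0725]
```

View pics/a4.png

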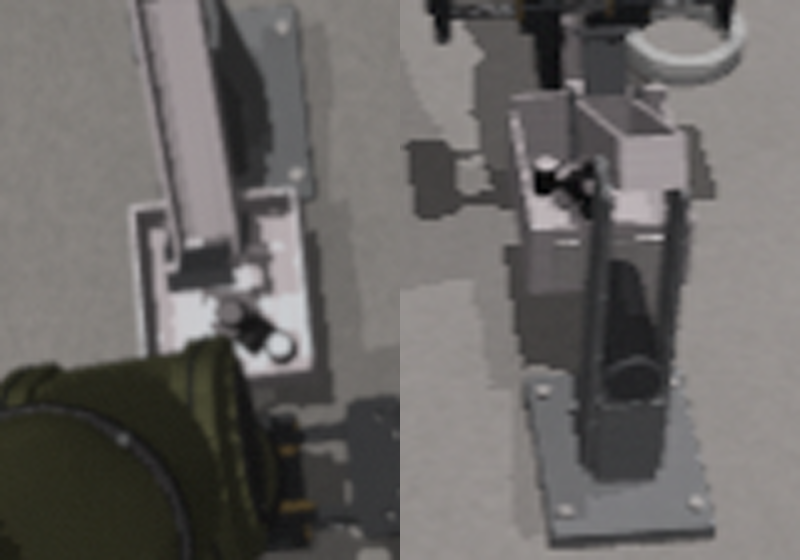

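The chute is empty and the capacitors are in the pan, at about (240,315), (262,330), (283,347) and (248,275) in the top crop. From the TCP, travel is about 13 mm; the 6.4 N force suggests 14 mm. I'll nudge 1.5 mm further and take a closer look to count capacitors and check the table.

```bash
python3 -m inch '[[0.06,0.0075,0,0,5],[0,0,0,0,5],[0,0,0,0,5],[0,0,0,0,5],[0,0,0,0,5]]'
python3 - <<'E'
from h import *
s=load('top'); s0=s; s=snap('top'); t=snap('scene'); st=r.get_state(); print(st['tool_pos'],st['clock'],st['contact_force'])
a=cv2.resize(s['pixels'][240:300,205:265,::-1],(400,400),interpolation=cv2.INTER_CUBIC)
b=cv2.resize(t['pixels'][210:260,355:405,::-1],(400,400),interpolation=cv2.INTER_CUBIC)
cv2.imwrite('pics/a5.png',np.vstack([np.hstack([a,b])]))
E
```

```text
clock: 10.15
tool_pos: [0.4381, 0.1552, 0.0999]
eef_rot: [0.998, 0.068, -0.003, 0.001]
contact_force: [-6.6, -1.4, -2.6]
opening: 0.15
[0.43815034 0.15516545 0.09983369] 10.25 [-6.91227526 -0.72992129 -2.43951629]
```

View pics/a5.png

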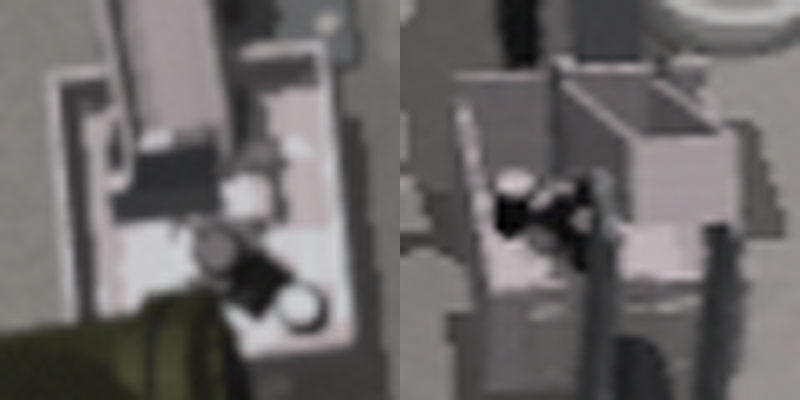

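Run:
```python
from h import *
np.set_printoptions(linewidth=250)
s=load('top'); P=cloud(s); print((P[248:290:2,208:264:2,2]*1000).round(0).astype(int))
q=np.vstack([P.reshape(-1,3),cloud(load('scene')).reshape(-1,3)])
m=(q[:,0]>.38)&(q[:,0]<.85)&(q[:,1]>-.35)&(q[:,1]<.38)&(q[:,2]>.008)&(q[:,2]<.03)
g=np.round(q[m][:,:2]/.02)*.02; u,c=np.unique(g.round(2),axis=0,return_counts=True)
print([(*a,int(k)) for a,k in zip(u.tolist(),c) if k>8])
# chute interior heights over floor plane z=.150+x*tan34
c_,sn=np.cos(np.radians(7.2)),np.sin(np.radians(7.2))
for n in ('top','scene'):
    w=cloud(load(n)).reshape(-1,3)-[.569,.171,0]; w=np.stack([w[:,0]*c_+w[:,1]*sn,-w[:,0]*sn+w[:,1]*c_,w[:,2]],1)
    for x in np.arange(-.03,.13,.01):
        k=w[(abs(w[:,1])<.008)&(abs(w[:,0]-x)<.005)&(w[:,2]>.12)]; h=k[:,2]-.150-k[:,0]*np.tan(np.radians(34))
        if len(k): print(n,x.round(2),len(k),np.percentile(h,[10,50,90]).round(3))
```

```text
[[                  -3                    3                    1                    1                   -1                    4                    1                  191                  166                  167                  166
                   165                  165                  164                  165                  167                  114                  111                  109                  109                  106                  100
                   117                   90                   14                    5                    3                    2]
 [                  -2                    2                    3                  116                  118                  116                  114                  186                  174                  160                  167
                   159                  158                  165                  162                  169                   92                   88                   84                   84                   87                   80
                    74                 
[... 12492 characters left out ...]
.01 11 [0.038 0.042 0.045]
top 0.0 24 [-0.001  0.002  0.005]
top 0.01 39 [-0.001  0.001  0.004]
top 0.02 41 [-0.001  0.001  0.005]
top 0.03 43 [-0.     0.002  0.006]
top 0.04 40 [-0.     0.002  0.005]
top 0.05 45 [-0.     0.002  0.005]
top 0.06 46 [0.    0.003 0.006]
top 0.07 45 [0.    0.002 0.005]
top 0.08 45 [0.    0.002 0.004]
top 0.09 45 [-0.     0.003  0.005]
top 0.1 46 [-0.     0.003  0.005]
top 0.11 72 [-0.     0.003  0.031]
top 0.12 27 [0.001 0.01  0.021]
scene -0.03 27 [0.064 0.074 0.08 ]
scene -0.02 41 [0.047 0.055 0.068]
scene -0.01 14 [0.038 0.041 0.045]
scene 0.11 16 [0.019 0.025 0.028]
scene 0.12 47 [0.001 0.011 0.022]<stdin>:3: RuntimeWarning: invalid value encountered in cast
```

Run:
```python
from h import *
np.set_printoptions(linewidth=250)
c_,sn=np.cos(np.radians(7.2)),np.sin(np.radians(7.2))
H=np.full((20,20),'    ',dtype=object)
for n in ('top','scene'):
    H=np.full((21,19),' .  ',dtype=object)
    w=cloud(load(n)).reshape(-1,3)-[.569,.171,0]; w=np.stack([w[:,0]*c_+w[:,1]*sn,-w[:,0]*sn+w[:,1]*c_,w[:,2]],1)
    for i,x in enumerate(np.arange(-.072,.032,.005)):
        for j,y in enumerate(np.arange(-.045,.046,.005)):
            k=w[(abs(w[:,1]-y)<.0025)&(abs(w[:,0]-x)<.0025)&(w[:,2]>.06)&(w[:,2]<.14)]
            if len(k): H[i,j]='%4d'%(np.median(k[:,2])*1000)
    print(n); print('\n'.join('%4d '%(-72+5*i)+' '.join(l) for i,l in enumerate(H)))
t=load('scene'); im=t['pixels'][208:252,355:399,::-1]
im=cv2.resize(im,(600,600),interpolation=cv2.INTER_LANCZOS4); im=np.clip(255*(im/255.)**.5,0,255).astype(np.uint8)
cv2.imwrite('pics/a6.png',im)
```

```text
top
 -72   98  103  107  105  101  105  113   94  .    .    .    .    .    .    .    .    .    .    .  
 -67   95  128  126  .    .    125  .    .    .    .    .    .    .    .    .    .    .    .    .  
 -62   91  117   68   69   75   71   72   70   73  .    .    .    .    .    .    .    .    .    .  
 -57  108  118   69   80   89   88   70   70   68  .    .    .    .    .    .    .    .    .    .  
 -52   84  116   68   88   89   90   82   82   72   70  .    .    .    .    .    .    .    .    114
 -47   99  114   70   71   90   89   83   84   83   74  .    .    .    .    .    .     68   70  107
 -42   94  115   65   69   68   81   82   87   83   71   71  .    .    .    .     70   69   69  103
 -37   90  118   69   70   67   70   82   85   86   88   79   69   69   69   69   72   68   70  105
 -32  103  114   72   69   70   69   68   83   89   88   90   71   68   67   69   69   69   69   97
 -27   98  114   69   70   70   68   68   67   88   90   89   65   67   70   70   68   67   71   93
 -22   97  113   67   71   69   68   67   69   68   67   67   69   67   69   67   70   66   68  
[... 2409 characters left out ...]

  -2  .    107  .    .    .    .    .    .    .    .    .    .    .    .    .    .    .    .    .  
   3  .     88  .    .    .    .    .    .    .    .    .    .    .    .    .    .    .    .    .  
   8  .     80  .    .    .    .    .    .    .    .    .    .    .    .    .    .    .    .    .  
  13  .    110  .    .    .    .    .    .    .    .    .    .    .    .    .    .    .    .    .  
  18  .    102  .    .    .    .    .    .    .    .    .    .    .    .    .    .    .    .    .  
  23  .     83   93  100  111   64  .    .    .    .    .    .    .    .     60  .    .    .     90
  28  .     90   89  101  104   90   87  .    .    109  106  108  104   99  107   86  .    .     88
```

View pics/a6.png

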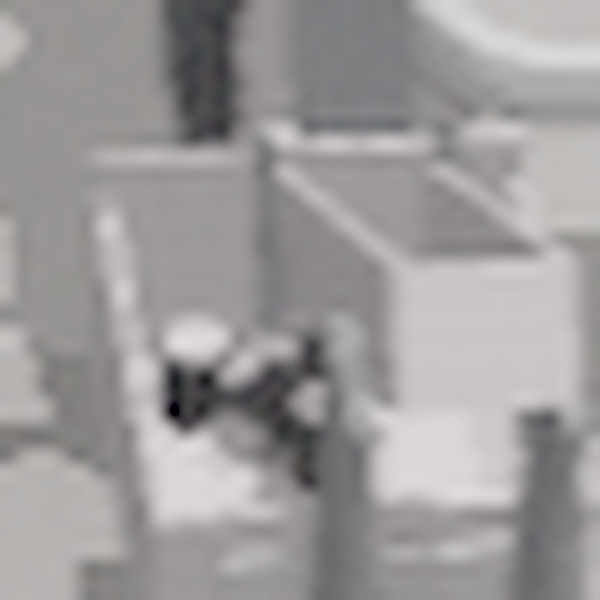

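The enlarged scene crop shows a standing can at (195,340), one lying at (250,385), one at (310,430) and a fourth dark patch at (310,350) near the rear wall, partly hidden. I'll check where the dark pixels sit in 3D.

Run:
```python
from h import *
c_,sn=np.cos(np.radians(7.2)),np.sin(np.radians(7.2))
t=load('scene'); P=cloud(t)-[.569,.171,0]; g=t['pixels'].astype(int).sum(2)//3
print('v\\u   '+' '.join('%13d'%u for u in range(366,382)))
for v in range(230,246):
    row=[]
    for u in range(366,382):
        p=P[v,u]; x,y=p[0]*c_+p[1]*sn,-p[0]*sn+p[1]*c_
        row.append('%3d:%3d,%3d,%3d'%(g[v,u],x*1000,y*1000,p[2]*1000) if p[2]==p[2] else '%3d:-'%g[v,u])
    print(v,' '.join('%13s'%a for a in row))
```

```text
v\u             366           367           368           369           370           371           372           373           374           375           376           377           378           379           380           381
230  94:-71,-28, 80  93:-70,-26, 81  94:-69,-23, 82  94:-71,-20, 80  95:-68,-17, 82  94:-66,-15, 84  94:-69,-11, 81  83:  3,-21,147  64:  7,-19,151  65:  8,-17,151  72: 23,-17,165  75: 35,-17,176  76: 53,-17,192  75: 69,-18,206  75: 78,-17,214  75: 91,-17,226
231  95:-65,-29, 82 115:-72,-25, 75 140:-60,-24, 86 147:-57,-22, 89 133:-55,-19, 90 105:-70,-14, 76  96:-67,-11, 79  81:-69, -8, 76  61: 11,-20,151  71:-69, -2, 76  83: 27,-17,165  81: 37,-17,174  76: 53,-17,188 104: 83,-20,216 106: 81,-17,213  80: 91,-17,223
232  93:-69,-28, 74 150:-54,-28, 87 182:-51,-26, 90 182:-53,-22, 89 182:-51,-20, 90 147:-50,-17, 90  81:-68,-11, 74  93:-74, -7, 68  89:-70, -5, 72  88:-67, -2, 74  72:-62,  0, 78  49: 41,-17,174  56: 83,-23,213  90: 89,-21,217 117: 85,-18,214 102: 93,-17,221
233  88:-68,-29, 72 150:-49,-29, 89 183:-51,-25, 86 183:-51,-23, 86 168:-47,-20, 90 120:-4
[... 2589 characters left out ...]
, 62 181:-27,-19, 69 183:-28,-16, 68 158:-26,-14, 70 104:-30,-10, 66  90:-30, -7, 66  64:-26, -5, 69  20:-26, -2, 69  35: 95,-23,185  47:110,-23,199  52:116,-22,205  60:116,-19,205
244 154: 15,-41,108 182: 21,-39,113 184:-25,-28, 68 183:-26,-25, 66 181:-25,-22, 67 182:-23,-20, 69 175:-25,-16, 67 139:-24,-14, 68 103:-24,-11, 67 102:-24, -8, 67  89:-26, -5, 65  76:-23, -2, 67  53: 96,-23,183  47:106,-22,192  52:111,-21,197  59:119,-20,204
245 148: 19,-41,108 175: 26,-39,113 171:-22,-28, 67 173:-23,-25, 65 169:-22,-23, 66 148: 26,-28,113 151: 30,-26,117 156: 25,-23,111 147: 31,-21,117 125: 26,-17,112  96: 27,-15,113  84: 29,-12,114  59: 92,-22,176  48:107,-22,190  55:119,-22,201  63:114,-19,196
```

The dark pixels at feeder (−55, 0), 74–82 mm above the table, are separate from the other three cans, so the fourth can is in the pan too. The chute and the table are clear. Handing in.

Run:
```python
from plant import r
st=r.get_state(); print(st['tool_pos'],st['contact_force'],st['opening'],st['clock']); print(r.finish_job())
```

```text
[0.43815034 0.15516545 0.09983369] [-6.91227526 -0.72992129 -2.43951629] 0.15055418017530367 10.25
the job is handed in; nothing more can be done
None
```

I picked the pan up by its handle, brought it level under the chute and pushed the paddle in with the front wall. The gate opened and the capacitors slid into the pan. I handed the job in at about 10.3 s, with the arm still holding the pan in the air against the paddle.

- **Paddle travel:** about 14.5 mm from the tool's movement since contact, and about 15–16 mm from the push force of 6.6–6.9 N. The gate's height in the depth image was less consistent, giving anything from 12 to about 18 mm. All of these are inside 10–20 mm.
- **Pan:** its floor showed under 1° of tilt just after lifting. I made no exact tilt check once it was against the paddle, but the depth map there looked level.
- **Capacitors:** the chute reads empty and I found no stray capacitors on the bench. Three are clearly visible in the pan. The fourth is mostly hidden by the arm and chute, and I identified it only from a small dark patch by the rear wall, 74–82 mm above the table.
- **Bystanders:** nothing was touched on the way, though I did not measure all of their positions again at the end.

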